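# Zero the ring press dial and set it four clicks open

## Task

Set the bench ring-closing press for the next ring size: turn its round click dial clockwise (seen from above) until it comes up against its stop, gently so that the stop is not strained, then turn it back exactly four clicks. Then swing the lock lever all the way over to lock the setting, and leave the small things lying round the press where they are.

Things in the scene. Friction and masses are not known exactly. Their poses are not given: they have to be found in the camera images.
- press: ring-closing press bolted to the bench: dark steel base plate 110 (x) x 250 (y) x 12 mm; origin at the centre of its underside, z up, x away from its front, y towards the dial's end. On the +y half a grey housing, 96 x 100 mm, top 58 mm above the bench, carries the dial; on the -y half a round pedestal carries the lock lever. Fixed; place and yaw vary
- knob_grip (a point): point on the vertical axis of the click dial, 8 mm below its top, a good height for the TCP. The dial is a round black knob with fine ribs, 48 mm across, 32 mm high, top at z = 92 mm; this point does not turn with it. 20 clicks a turn (18 degrees each), it rests only on a click. Leaving a rest takes 0.2 N m, easing to 0 half a click on; then it pulls itself into the next rest
- knob_top (a point): centre of the dial's top (does not turn). The stop is a rest position, 3 to 6 clicks clockwise from the start; nothing visible tells how far. It is a soft spring: beyond that rest the dial resists with a steady 0.2 N m, no harder than a click, but does not ease off half a click on. Over 0.2 rad (11 degrees) beyond, the stop is strained. Let go, the dial returns to rest at the stop
- jaw (a joint): opening of the small steel jaw (m) that the dial drives: 0 at rest on the stop, +0.1 mm for every click counterclockwise, so 0.4 mm at four clicks; negative when the stop is being pushed. The measurement is too coarse to count single clicks by
- lock (a joint): angle of the lock lever (rad): about 0 to 0.2 at the start (unlocked, pointing to the press's -x), 1.2 = fully locked against its end stop; it turns counterclockwise seen from above, stiffly (about 0.12 N m), and stays where it is left
- lock_grip (a point): point in the upright round black handle of the lock lever, 45 mm from the pivot, 10 mm below the handle's top (the top is at z = 82 mm); the handle is 14 mm in diameter and stands 32 mm above the lever bar, a good height for the TCP; moves with the lever
- lock_pivot (a point): point on the vertical axis about which the lock lever turns, at the height of lock_grip; fixed on the press
- ring_string: wire loop strung with metal leg rings, 73 x 94 x 7 mm, lying in front of the press; leave alone
- tweezers: steel tweezers, 15 x 118 x 9 mm, lying behind the press; leave alone
- ring_pack_a: small card box, 40 x 58 x 17 mm, lying beyond the dial's end of the press; leave alone
- pliers: ringing pliers with dipped handles, 48 x 173 x 12 mm, lying beyond the lever's end of the press; leave alone

How it is judged (in metres and radians):
On the way, in this order (a step that is already met when the one before it is completed fails the run):
1. the dial is on its stop (value of joint jaw below 1.5e-05 m), for 0.1 s.
2. the dial stands four clicks back from its stop, the lock still open (value of joint jaw between 0.00037 and 0.00043 m and value of joint lock below 0.6 rad), for 0.3 s.
3. the lock lever is fully over (value of joint lock above 1.1 rad), for 0.1 s.
At the end, for the whole second after the job is handed in: the dial rests on the fourth click back from its stop (jaw 0.37 to 0.43 mm open), the lock lever stands beyond 1.1 rad (value of joint jaw between 0.00037 and 0.00043 m and value of joint lock above 1.1 rad); the robot touches nothing.
It fails at once if the dial's stop is strained (pushed more than 0.2 rad beyond its rest) (value of joint jaw below -6.4e-05 m).
It fails at once if the ring string is shifted by more than 25 mm (distance of ring_string from where it was at the start of the episode above 0.025 m).
It fails at once if the tweezers is shifted by more than 25 mm (distance of tweezers from where it was at the start of the episode above 0.025 m).
It fails at once if the ring pack is shifted by more than 25 mm (distance of ring_pack_a from where it was at the start of the episode above 0.025 m).
It fails at once if the pliers is shifted by more than 25 mm (distance of pliers from where it was at the start of the episode above 0.025 m).
It also fails if it takes over 72 s, if anything falls off the work surface, if the arm or the gripper's body presses on something with over 40 N, if the wrist force passes 120 N, or if a joint passes its speed limit or range.

## Robot

A 6-joint arm with a two-finger parallel gripper is mounted at the origin on a cart in front of the work surface, level with it; the furniture and walls round the work are solid. World frame = base frame: x ahead of the robot, y to its left, z up, the work surface at z = 0. Lengths are in mm, angles in rad, forces in N, time in s.
With the tool pointing down it reaches from about 375 to 900 mm from the base axis. Payload 3.1 kg.
Tool frame: the origin (TCP) lies between the finger pads, 19 mm behind the fingertips; this is the grasp point; z points along the fingers, y is the line along which they close (so a half turn about z gives the same grasp; the last joint's range is limited). The gripper opens to 87 mm and grips with 3 to 60 N. Pads are 19 mm wide; open, the fingers measure 117 mm over their backs; the gripper's body (75 mm by 190 mm) begins 51 mm behind the grasp point.
Start: joints at [0.972, 0.527, 1.433, -0, 1.181, -0.178], TCP at [255.265, 570.471, 241.248] pointing down, gripper open.
Joint ranges: [-3.08, 3.08], [-0.75, 2.2], [0.22, 2.44], [-1.43, 4.57], [0, 2.65], [-2.85, 2.85]. Speed limits (rad/s): [2.79, 2.79, 3.14, 3.14, 3.14, 3.14].

## Interface

Orientations are given as a unit quaternion [x, y, z, w].
In Python, from cell import read_state, snapshot, camera_info, finish_job, search_frame, mark_of gives the robot as it stands.
- The arm moves only by the shell command python3 -m crank 'ROWS'. ROWS is a JSON object whose one key "plan" holds one flat list of numbers, 7 for each row, row after row: the turn, a rotation vector about the tool's x, y, z in degrees, then the shift along the tool's x, y, z in mm, then the opening, from -1 (shut) to 1 (fully open). In form: {"plan": [ax, ay, az, x, y, z, hand, ax, ay, az, x, y, z, hand, ...]}. A call has 1 to 5 rows; each row shifts and turns the commanded pose from where the row before left it, along the tool's axes as they then stand; what a row does not reach is not made up. A row lasts 1/10 s, in which the tool goes at most 50 mm and 8.59 degrees, less where a joint would pass 70% of its speed; a pose out of reach is approached as far as the arm can. A call with a gripper value outside its range is refused whole. The fingers move at their own pace and stop on an object; the grip force is fixed at half the most. Time passes only in rows, so rows that do not move let the fingers close. It gives the time, the measured TCP pose, the force, the opening and the grip force at its end, in the units of the state.
- read_state(): the state, without advancing time (a new reading comes with each control period).
- snapshot(name): name is "scene" or "top"; returns (picture, depth): 384x512x3 uint8, blue, green, red; 384x512 float32, mm along the optical axis (not along the pixel's ray), 0 where there is no reading.
- camera_info(name): a dict with "intrinsics" (3x3 intrinsics, pixels), "R" (3x3) and "t" (3): a world point X has camera coordinates R X + t. Camera axes: x right, y down, z forward; pixel columns grow to the right and rows downward; lengths in mm; the calibration is good to about 2 mm. A picture is of the moment at which its call begins. camera_info takes no time and is no camera call.
- finish_job(): hands the job in; it is judged then, once.
Trained networks look in the newest picture that a camera, given by its name, has taken for a name from the list of things; names that differ only in an ending like _2 or _b are one class to them, and where a whole thing is asked for, a point or a joint stands for the part that bears it (a point fixed in the world has none). Each returns a list of dicts, best first, with "conf" (0 to 1); they miss things now and then, are a little off and sometimes report something else, mostly with a low value. They report only what shows in the picture. A call takes as long as a camera call.
- search_frame(label, camera): "rect" ([left, top, right, bottom] in pixels, round what is visible of it).
- mark_of(label, camera): "point" ([row, column] in pixels: a listed point, or the origin of a listed thing).
The state is a dict: "time_s": time; "joint_pos": joint angles; "joint_vel": joint speeds; "joint_efforts": joint torques, N m; "tool_pos": TCP position; "tcp_rot": TCP orientation; "contact_force": force on the tool from outside, world axes, zero at the start; "moment": the same for the moment, N m; "gripper_width": opening from 0.0 (shut) to 1.0 (fully open); "grip_force": force on a finger pad.
Only numpy, scipy, OpenCV 4.12 (cv2) and the standard library are available. Lean on these libraries where they do the work, as an engineer would, in place of code of your own. Each camera call takes 0.05 s, during which the arm holds its last target. There are 200 camera calls.

## Working session

There is one attempt and no reset: what is moved stays moved. The work goes in short steps, Python scripts to look and compute and a shell command to move; the robot and the scene stay as the last step left them, time stands still between calls to the robot, and variables do not carry over. Pictures are saved under pics/ and viewed, at most 10 in all, crops included, and the job is handed in when it is done.

```bash
mkdir -p pics; ls; cat > h.py <<'E'
import numpy as np,cv2
from cell import *
from scipy.spatial.transform import Rotation as Ro
def ray(cam,rc):
    c=camera_info(cam);K=np.array(c["intrinsics"]);R=np.array(c["R"]);t=np.array(c["t"])
    d=R.T@np.linalg.solve(K,[rc[1],rc[0],1]);return -R.T@t,d
def atz(cam,rc,z):
    o,d=ray(cam,rc);return o+d*(z-o[2])/d[2]
def proj(cam,X):
    c=camera_info(cam);p=np.array(c["intrinsics"])@(np.array(c["R"])@X+np.array(c["t"]));return p[:2]/p[2]
E
python3 - <<'E'
from h import *
for cam in("scene","top"):
    im,d=snapshot(cam);cv2.imwrite(f"pics/{cam}0.png",im);np.save(f"d_{cam}.npy",d)
    for l,z in(("press",0),("knob_grip",84),("knob_top",92),("lock_grip",72),("lock_pivot",72)):
        print(cam,l,[(np.round(m["point"],1),round(m["conf"],2),np.round(atz(cam,m["point"],z),1)) for m in mark_of(l,cam)[:2]])
s=read_state();print(s)
E
```

```text
pics
scene press [(array([218.8, 244.7]), 0.81, array([529.1,  81.1,   0. ]))]
scene knob_grip [(array([181.4, 235.4]), 0.9, array([554.8, 139.1,  84. ]))]
scene knob_top [(array([184.9, 240.6]), 0.65, array([542.4, 107.8,  92. ]))]
scene lock_grip [(array([220.3, 242.7]), 0.59, array([450.6,  15. ,  72. ])), (array([212.4, 264.7]), 0.44, array([512.1,  -3.4,  72. ]))]
scene lock_pivot [(array([213.6, 262.2]), 0.81, array([504. ,  -2.1,  72. ]))]
top press []
top knob_grip [(array([186.1, 211.4]), 0.61, array([537.9, 119.5,  84. ]))]
top knob_top [(array([182.8, 215.3]), 0.71, array([544.2, 110.8,  92. ]))]
top lock_grip [(array([226.1, 263.2]), 0.51, array([457.3,  13.1,  72. ]))]
top lock_pivot [(array([207.9, 267. ]), 0.91, array([494.7,   5.6,  72. ]))]
{'time_s': 0.6, 'joint_pos': array([ 9.71496448e-01,  5.27465321e-01,  1.43271180e+00, -5.92709988e-05,
        1.18136266e+00, -1.78473713e-01]), 'joint_vel': array([-1.13395818e-03,  3.88795632e-04, -1.11910772e-03,  5.88339362e-05,
       -1.24131779e-03, -8.09446244e-04]), 'joint_efforts': array([-8.93572542e-04, -4.39739370e+01, -1.76889271e+01,  6.33177278e-02,
        5.07841562e-02, -2.82212585e-05]), 'tool_pos': array([255.28292212, 570.4653103 , 241.26596339]), 'tcp_rot': array([2.08852887e-01, 9.77947069e-01, 1.40675255e-05, 3.53934035e-05]), 'contact_force': array([-1.01718356,  0.27860499, -0.01302204]), 'moment': array([ 0.01649526, -0.00206197, -0.03598547]), 'grip_force': 0.0, 'gripper_width': 0.9979782388732443}
```

```bash
python3 -c "
import cv2,numpy as np
a=cv2.imread('pics/scene0.png');b=cv2.imread('pics/top0.png')
cv2.imwrite('pics/both.png',cv2.resize(np.vstack([a,b]),(450,600)) if 0 else cv2.resize(np.hstack([a,b]),(800,300)))"
```

```text
(no output)
```

View pics/top0.png

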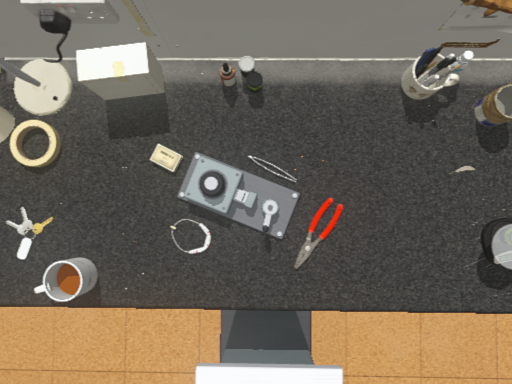

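View pics/scene0.png

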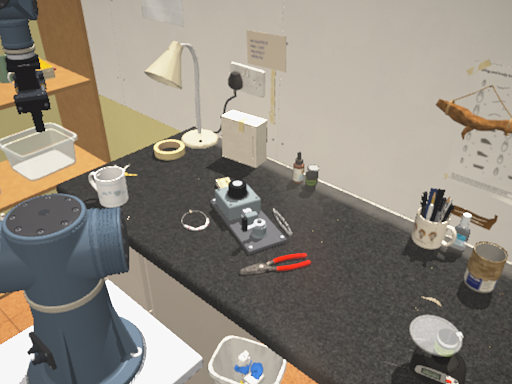

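The top view shows the dial at about (row 183, col 212), the lever pivot at (208, 270) and the handle at (226, 265). The pliers lie to the right, the ring string below-left, the tweezers above and the box upper left. Next I'll refine these positions with depth.

```bash
python3 - <<'E'
from h import *
def cloud(cam):
    d=np.load(f"d_{cam}.npy");c=camera_info(cam);K=np.array(c["intrinsics"]);R=np.array(c["R"]);t=np.array(c["t"])
    v,u=np.nonzero(d>0);z=d[v,u];P=np.linalg.inv(K)@np.vstack([u*z,v*z,z]);return (R.T@(P-t[:,None])).T,np.c_[v,u]
for cam in("top","scene"):
    P,_=cloud(cam)
    m=(P[:,0]>400)&(P[:,0]<650)&(P[:,1]>-60)&(P[:,1]<220)&(P[:,2]>-30)&(P[:,2]<130);P=P[m]
    print(cam,"bench z",np.median(P[P[:,2]<6][:,2]))
    for lo,hi in((8,16),(53,63),(87,97),(60,86)):
        Q=P[(P[:,2]>lo)&(P[:,2]<hi)]
        if (lo==60): Q=Q[Q[:,1]<60]
        if len(Q)<3: print(lo,len(Q));continue
        r=cv2.minAreaRect(Q[:,:2].astype(np.float32));print(lo,hi,len(Q),"mean",Q.mean(0).round(1),"rect",np.round(r[0],1),np.round(r[1],1),round(r[2],1))
    
im=cv2.imread("pics/top0.png")[140:250,165:310];cv2.imwrite("pics/crop0.png",cv2.resize(im,None,fx=5,fy=5,interpolation=cv2.INTER_CUBIC))
E
```

```text
top bench z -0.8921930164182159
8 16 2772 mean [513.9  38.8  11.3] rect [528.6  76.3] [224.6 267.3] 8.4
53 63 1607 mean [543.  117.   57.2] rect [528.5  79.8] [185.   95.5] 68.7
87 97 434 mean [543.8 119.1  91.2] rect [543.8 118.8] [46.1 47.1] 24.6
60 86 35 mean [453.3   8.6  80.6] rect [453.6   8.4] [12.1 10.2] 0.7
scene bench z 1.3828407453324205
8 16 1112 mean [492.8  21.1  12.7] rect [498.7  56.6] [198.6 253.8] 24.9
53 63 552 mean [523.8 103.6  58.6] rect [523.7  79.7] [195.7  96.4] 67.8
87 97 160 mean [538.  118.7  93. ] rect [540.3 120.9] [45.8 45.4] 26.1
60 86 50 mean [448.1   8.5  74.2] rect [450.6   9.9] [16.7 11.1] 12.3
```

View pics/crop0.png

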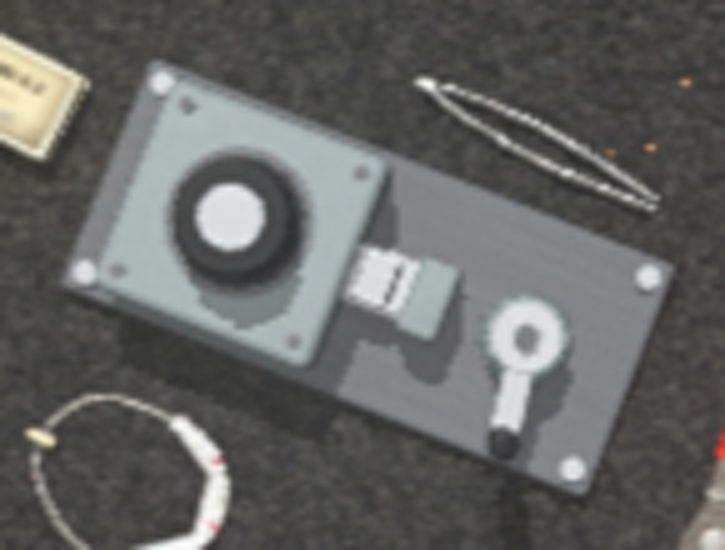

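```bash
python3 -m crank '{"plan":[0,0,0,-32,-21,0,1, 0,0,0,-32,-21,0,1, 0,0,0,-32,-21,0,1, 0,0,0,-32,-21,0,1, 0,0,0,-32,-21,0,1]}' ; python3 -m crank '{"plan":[0,0,0,-32,-21,0,1, 0,0,0,-32,-21,0,1, 0,0,0,-32,-21,0,1, 0,0,0,-32,-21,0,1, 0,0,0,-32,-21,0,1]}' ; python3 -m crank '{"plan":[0,0,0,-32,-21,0,1, 0,0,0,-32,-21,0,1, 0,0,0,-32,-21,0,1, 0,0,0,-30,-21,0,1, 0,0,0,0,0,0,1]}'
cat > err.py <<'E'
from h import *
import sys
T=np.array([float(a) for a in sys.argv[1:4]]);s=read_state();R=Ro.from_quat(s["tcp_rot"]).as_matrix()
print("delta tool",(R.T@(T-s["tool_pos"])).round(1),"pos",s["tool_pos"].round(1),"y az",np.degrees(np.arctan2(R[1,1],R[0,1])).round(1),"rotvec to down",(R.T@np.cross(R[:,2],[0,0,-1])*57.3).round(2),"j",s["joint_pos"].round(2),"F",s["contact_force"].round(1),"M",s["moment"].round(3),"w",s["gripper_width"])
E
python3 err.py 542 119.5 84
```

```text
time_s: 1.1
tool_pos: [359.1, 408.1, 241.5]
tcp_rot: [0.209, 0.978, 0.0, 0.0]
contact_force: [1.2, 0.0, 0.1]
gripper_width: 1.001
grip_force: 0.0
time_s: 1.6
tool_pos: [462.4, 246.7, 241.5]
tcp_rot: [0.209, 0.978, 0.0, 0.0]
contact_force: [0.4, 0.6, -0.2]
gripper_width: 0.994
grip_force: 0.0
time_s: 2.1
tool_pos: [545.5, 116.1, 241.6]
tcp_rot: [0.211, 0.977, -0.0, 0.002]
contact_force: [0.1, -0.1, -0.1]
gripper_width: 0.996
grip_force: 0.0
delta tool [  5.2   1.6 157.6] pos [545.5 116.1 241.6] y az 65.6 rotvec to down [0.01 0.22 0.  ] j [ 0.01  0.44  1.61 -0.    1.1  -1.13] F [ 0.1 -0.1 -0.1] M [ 0.06   0.022 -0.049] w 0.9962244673570996
```

```bash
python3 -m crank '{"plan":[0,0,0,5,2,40,1, 0,0,0,0,0,40,1, 0,0,0,0,0,40,1, 0,0,0,0,0,20,1, 0,0,0,0,0,16,1]}'; python3 -m crank '{"plan":[0,0,0,0,0,0,1,0,0,0,0,0,0,1]}'; python3 err.py 542 119.5 84
python3 - <<'E'
from h import *
im,d=snapshot("top");cv2.imwrite("pics/t1.png",cv2.resize(im[120:260,150:320],None,fx=4,fy=4,interpolation=cv2.INTER_CUBIC))
import time
print([ (read_state()["moment"]).round(3) for _ in range(3)])
E
```

```text
time_s: 2.6
tool_pos: [537.1, 124.5, 83.4]
tcp_rot: [0.209, 0.978, -0.0, -0.002]
contact_force: [0.4, 0.5, 0.4]
gripper_width: 1.001
grip_force: 0.0
time_s: 2.8
tool_pos: [538.4, 124.3, 85.4]
tcp_rot: [0.209, 0.978, 0.0, -0.0]
contact_force: [-0.4, -0.4, 0.9]
gripper_width: 0.999
grip_force: 0.0
delta tool [-5.3 -2.9  1.4] pos [538.4 124.3  85.4] y az 65.9 rotvec to down [-0.   -0.02  0.  ] j [ 0.02  0.66  1.74  0.    0.74 -1.13] F [-0.4 -0.4  0.9] M [ 0.019  0.021 -0.038] w 0.9994080361402126
[array([-0.019,  0.02 ,  0.037]), array([-0.019,  0.02 ,  0.037]), array([-0.019,  0.02 ,  0.037])]
```

View pics/t1.png

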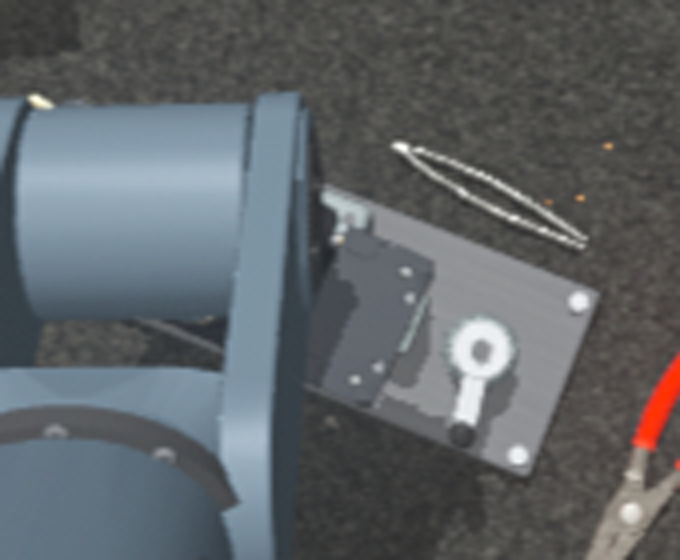

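```bash
python3 -m crank '{"plan":[0,0,0,-5,-3,1,1,0,0,0,0,0,0,1]}'; python3 -m crank '{"plan":[0,0,0,0,0,0,0.2,0,0,0,0,0,0,-1,0,0,0,0,0,0,-1,0,0,0,0,0,0,-1,0,0,0,0,0,0,-1]}'; python3 -m crank '{"plan":[0,0,0,0,0,0,-1,0,0,0,0,0,0,-1,0,0,0,0,0,0,-1,0,0,0,0,0,0,-1,0,0,0,0,0,0,-1]}';python3 err.py 542 119.5 84; python3 -m crank '{"plan":[0,0,0,0,0,0,-1]}'; python3 err.py 542 119.5 84
```

```text
time_s: 3.05
tool_pos: [543.2, 118.6, 85.3]
tcp_rot: [0.209, 0.978, 0.0, 0.002]
contact_force: [-0.5, -0.1, -0.0]
gripper_width: 0.998
grip_force: 0.0
time_s: 3.55
tool_pos: [541.8, 119.0, 84.2]
tcp_rot: [0.209, 0.978, -0.0, -0.0]
contact_force: [-0.5, 0.2, -0.8]
gripper_width: 0.632
grip_force: 0.0
time_s: 4.05
tool_pos: [543.0, 121.5, 84.3]
tcp_rot: [0.21, 0.978, 0.002, 0.001]
contact_force: [2.1, 9.8, -0.8]
gripper_width: 0.545
grip_force: 30.0
delta tool [ 0.1 -2.2  0.3] pos [543.  121.5  84.3] y az 65.8 rotvec to down [0.27 0.06 0.  ] j [ 0.02  0.67  1.73  0.01  0.74 -1.14] F [ 2.1  9.8 -0.8] M [ 1.404 -0.291 -0.057] w 0.5447571491108124
time_s: 4.15
tool_pos: [543.0, 121.5, 84.3]
tcp_rot: [0.21, 0.978, 0.002, 0.001]
contact_force: [1.4, 9.0, -1.8]
gripper_width: 0.545
grip_force: 30.0
delta tool [ 0.1 -2.2  0.3] pos [543.  121.5  84.3] y az 65.8 rotvec to down [0.27 0.07 0.  ] j [ 0.02  0.67  1.73  0.01  0.74 -1.14] F [ 1.4  9.  -1.8] M [ 1.371 -0.285  0.008] w 0.5445480123971327
```

```bash
python3 -m crank '{"plan":[0,0,0,0,2.4,0,-1,0,0,0,0,0,0,-1]}'; python3 err.py 542 119.5 84;  python3 -m crank '{"plan":[0,0,2,0,0,0,-1,0,0,0,0,0,0,-1]}'; python3 err.py 542 119.5 84;python3 -m crank '{"plan":[0,0,3,0,0,0,-1,0,0,0,0,0,0,-1]}'; python3 err.py 542 119.5 84; python3 -m crank '{"plan":[0,0,3,0,0,0,-1,0,0,0,0,0,0,-1]}'; python3 err.py 542 119.5 84
```

```text
time_s: 4.35
tool_pos: [543.0, 121.6, 84.3]
tcp_rot: [0.209, 0.978, 0.0, 0.0]
contact_force: [-0.3, 2.2, 0.0]
gripper_width: 0.544
grip_force: 30.0
delta tool [ 0.  -2.4  0.3] pos [543.  121.6  84.3] y az 65.9 rotvec to down [0.02 0.01 0.  ] j [ 0.02  0.67  1.73  0.    0.74 -1.13] F [-0.3  2.2  0. ] M [ 0.254 -0.057  0.025] w 0.5442903796571864
time_s: 4.55
tool_pos: [543.0, 121.7, 84.3]
tcp_rot: [0.226, 0.974, 0.0, 0.0]
contact_force: [0.1, 4.1, -0.1]
gripper_width: 0.545
grip_force: 30.0
delta tool [-0.  -2.4  0.3] pos [543.  121.7  84.3] y az 63.9 rotvec to down [0.06 0.01 0.  ] j [ 0.02  0.67  1.73  0.    0.74 -1.1 ] F [ 0.1  4.1 -0.1] M [ 0.632 -0.1    0.188] w 0.5445599948644961
time_s: 4.75
tool_pos: [543.0, 121.7, 84.3]
tcp_rot: [0.251, 0.968, 0.001, 0.0]
contact_force: [0.9, 5.1, 0.3]
gripper_width: 0.542
grip_force: 30.0
delta tool [-0.1 -2.4  0.3] pos [543.  121.7  84.3] y az 60.9 rotvec to down [0.06 0.01 0.  ] j [ 0.02  0.67  1.73  0.    0.74 -1.04] F [0.9 5.1 0.3] M [ 0.674 -0.131  0.042] w 0.5421208209907964
time_s: 4.95
tool_pos: [543.1, 121.7, 84.3]
tcp_rot: [0.276, 0.961, 0.001, 0.0]
contact_force: [1.9, 6.1, -0.1]
gripper_width: 0.541
grip_force: 30.0
delta tool [-0.3 -2.4  0.3] pos [543.1 121.7  84.3] y az 57.9 rotvec to down [0.07 0.   0.  ] j [ 0.02  0.67  1.73  0.    0.74 -0.99] F [ 1.9  6.1 -0.1] M [ 0.808 -0.152 -0.003] w 0.5414983511816274
```

```bash
python3 -m crank '{"plan":[0,0,6,0,1.5,0,-1,0,0,6,0,0,0,-1,0,0,5,0,0,0,-1,0,0,0,0,0,0,-1]}' >/dev/null; python3 err.py 542 119.5 84;  python3 -m crank '{"plan":[0,0,6,0,0,0,-1,0,0,6,0,0,0,-1,0,0,6,0,0,0,-1,0,0,0,0,0,0,-1]}' >/dev/null; python3 err.py 542 119.5 84; python3 -m crank '{"plan":[0,0,5,0,0,0,-1,0,0,5,0,0,0,-1,0,0,5,0,0,0,-1,0,0,0,0,0,0,-1]}'>/dev/null; python3 err.py 542 119.5 84; python3 -m crank '{"plan":[0,0,2,0,0,0,-1,0,0,0,0,0,0,-1]}'>/dev/null; python3 err.py 542 119.5 84;  python3 -m crank '{"plan":[0,0,0,0,0,0,-1]}'>/dev/null; python3 err.py 542 119.5 84
```

```text
delta tool [-1.  -2.5  0.3] pos [543.2 121.9  84.3] y az 41.0 rotvec to down [-0.07 -0.    0.  ] j [ 0.02  0.67  1.73 -0.    0.75 -0.69] F [-0.2  0.   1.1] M [ 0.116  0.07  -0.035] w 0.5465933295234001
delta tool [-1.8 -2.3  0.3] pos [543.4 122.1  84.3] y az 23.1 rotvec to down [-0.04  0.02  0.  ] j [ 0.02  0.67  1.73 -0.    0.75 -0.38] F [0.3 1.  2.5] M [0.014 0.071 0.066] w 0.5460022188050143
delta tool [-2.3 -1.9  0.3] pos [543.6 122.1  84.3] y az 8.1 rotvec to down [-0.02  0.03  0.  ] j [ 0.02  0.67  1.73 -0.    0.75 -0.12] F [-0.5  0.3  2.2] M [-0.01   0.082  0.091] w 0.5453142750109501
delta tool [-2.4 -1.9  0.3] pos [543.6 122.1  84.3] y az 6.1 rotvec to down [-0.01  0.03  0.  ] j [ 0.02  0.67  1.73 -0.    0.75 -0.09] F [-0.2  0.1  2.2] M [-0.145  0.073  0.011] w 0.549059554729992
delta tool [-2.5 -1.9  0.3] pos [543.6 122.1  84.3] y az 6.1 rotvec to down [-0.01  0.03  0.  ] j [ 0.02  0.67  1.73 -0.    0.75 -0.08] F [-1.  -1.4  1.8] M [-0.191  0.053  0.077] w 0.546898704919014
```

```bash
python3 -m crank '{"plan":[0,0,5,0,0,0,-1,0,0,5,0,0,0,-1,0,0,5,0,0,0,-1,0,0,0,0,0,0,-1]}' >/dev/null; python3 err.py 542 119.5 84;  python3 -m crank '{"plan":[0,0,2,0,0,0,-1,0,0,0,0,0,0,-1]}' >/dev/null; python3 err.py 542 119.5 84; python3 -m crank '{"plan":[0,0,2,0,0,0,-1,0,0,0,0,0,0,-1]}'>/dev/null; python3 err.py 542 119.5 84;  python3 -m crank '{"plan":[0,0,0,0,0,0,-1]}'>/dev/null; python3 err.py 542 119.5 84
```

```text
delta tool [-2.9 -1.3  0.3] pos [543.8 122.1  84.3] y az -9.0 rotvec to down [0.02 0.03 0.  ] j [ 0.02  0.67  1.73 -0.    0.75  0.18] F [-0.1 -1.3  2.3] M [-0.258  0.047  0.166] w 0.5404553053738137
delta tool [-2.9 -1.2  0.3] pos [543.8 122.1  84.3] y az -10.9 rotvec to down [0.02 0.03 0.  ] j [ 0.02  0.67  1.73 -0.    0.75  0.21] F [ 0.1 -1.7  2. ] M [-0.324  0.047  0.107] w 0.544605188254779
delta tool [-3.  -1.1  0.3] pos [543.8 122.1  84.3] y az -13.0 rotvec to down [0.02 0.02 0.  ] j [ 0.02  0.67  1.73 -0.    0.75  0.25] F [ 0.3 -2.5  1.7] M [-0.459  0.077  0.004] w 0.5411549689541412
delta tool [-3.  -1.1  0.3] pos [543.8 122.2  84.3] y az -13.0 rotvec to down [0.02 0.02 0.  ] j [ 0.02  0.67  1.73 -0.    0.75  0.25] F [ 0.1 -2.4  2. ] M [-0.478 -0.005  0.043] w 0.5434570827853131
```

```bash
python3 -m crank '{"plan":[0,0,5,0,0,0,-1,0,0,5,0,0,0,-1,0,0,5,0,0,0,-1,0,0,0,0,0,0,-1]}' >/dev/null; python3 err.py 542 119.5 84;  python3 -m crank '{"plan":[0,0,2,0,0,0,-1,0,0,0,0,0,0,-1]}' >/dev/null; python3 err.py 542 119.5 84;  python3 -m crank '{"plan":[0,0,0,0,0,0,-1]}'>/dev/null; python3 err.py 542 119.5 84; python3 -m crank '{"plan":[0,0,1,0,0,0,-1,0,0,0,0,0,0,-1]}'>/dev/null; python3 err.py 542 119.5 84;  python3 -m crank '{"plan":[0,0,0,0,0,0,-1]}'>/dev/null; python3 err.py 542 119.5 84
```

```text
delta tool [-3.2 -0.5  0.3] pos [543.9 122.1  84.3] y az -28.0 rotvec to down [0.04 0.02 0.  ] j [ 0.02  0.67  1.73 -0.    0.75  0.51] F [ 0.3 -2.7  1.8] M [-0.645 -0.003  0.14 ] w 0.5462915629172315
delta tool [-3.2 -0.4  0.3] pos [543.9 122.1  84.3] y az -30.0 rotvec to down [0.04 0.01 0.  ] j [ 0.02  0.67  1.73 -0.    0.75  0.54] F [ 0.2 -3.1  1.7] M [-0.723 -0.116  0.074] w 0.5459684783089457
delta tool [-3.2 -0.4  0.3] pos [543.9 122.1  84.3] y az -30.0 rotvec to down [0.05 0.01 0.  ] j [ 0.02  0.67  1.73 -0.    0.75  0.54] F [ 1.  -4.5  2.6] M [-0.81  -0.104  0.114] w 0.5396197759418095
delta tool [-3.3 -0.3  0.3] pos [543.9 122.1  84.3] y az -31.1 rotvec to down [0.05 0.01 0.  ] j [ 0.02  0.67  1.73 -0.    0.75  0.56] F [ 0.9 -4.9  2.2] M [-0.915 -0.105  0.053] w 0.5433033459514469
delta tool [-3.2 -0.3  0.3] pos [543.9 122.1  84.3] y az -31.1 rotvec to down [0.04 0.01 0.  ] j [ 0.02  0.67  1.73 -0.    0.75  0.56] F [ 0.9 -4.9  2.4] M [-1.018 -0.102  0.015] w 0.5467188048014577
```

```bash
python3 -m crank '{"plan":[0,0,5,0,0,0,-1,0,0,5,0,0,0,-1,0,0,4,0,0,0,-1,0,0,0,0,0,0,-1]}' >/dev/null; python3 err.py 542 119.5 84;  python3 -m crank '{"plan":[0,0,2,0,0,0,-1,0,0,0,0,0,0,-1]}' >/dev/null; python3 err.py 542 119.5 84;  python3 -m crank '{"plan":[0,0,0,0,0,0,-1]}'>/dev/null; python3 err.py 542 119.5 84; python3 -m crank '{"plan":[0,0,1,0,0,0,-1,0,0,0,0,0,0,-1]}'>/dev/null; python3 err.py 542 119.5 84;  python3 -m crank '{"plan":[0,0,0,0,0,0,-1]}'>/dev/null; python3 err.py 542 119.5 84
```

```text
delta tool [-3.2  0.4  0.3] pos [544.  122.   84.3] y az -45.1 rotvec to down [ 0.06 -0.    0.  ] j [ 0.02  0.67  1.73 -0.    0.75  0.81] F [ 1.  -5.7  1.7] M [-0.966 -0.071  0.155] w 0.5430882411515415
delta tool [-3.3  0.4  0.3] pos [544.1 122.   84.3] y az -47.1 rotvec to down [ 0.07 -0.01  0.  ] j [ 0.02  0.67  1.73 -0.    0.75  0.84] F [ 1.5 -5.3  1.7] M [-1.062 -0.097  0.223] w 0.5462724680448724
delta tool [-3.2  0.4  0.3] pos [544.1 122.   84.3] y az -47.0 rotvec to down [ 0.07 -0.01  0.  ] j [ 0.02  0.67  1.73 -0.    0.75  0.84] F [ 2.  -5.8  1.1] M [-1.046 -0.121  0.191] w 0.542606500065295
delta tool [-3.2  0.5  0.3] pos [544.1 122.   84.3] y az -48.0 rotvec to down [ 0.07 -0.    0.  ] j [ 0.02  0.67  1.73 -0.    0.75  0.86] F [ 2.6 -4.2  1.5] M [-1.006 -0.116  0.135] w 0.5430727209464993
delta tool [-3.2  0.5  0.3] pos [544.1 122.   84.3] y az -48.0 rotvec to down [ 0.07 -0.01  0.  ] j [ 0.02  0.67  1.73 -0.    0.75  0.86] F [ 1.  -5.3  0.7] M [-1.029 -0.095  0.157] w 0.5424858538682642
```

```bash
python3 -m crank '{"plan":[0,0,-6,0,0,0,-1,0,0,0,0,0,0,-1,0,0,0,0,0,0,-1]}' >/dev/null; python3 err.py 542 119.5 84;  python3 -m crank '{"plan":[0,0,-6,0,0,0,-1,0,0,-6,0,0,0,-1,0,0,-6,0,0,0,-1,0,0,-6,0,0,0,-1,0,0,-6,0,0,0,-1]}' >/dev/null;  python3 -m crank '{"plan":[0,0,-6,0,0,0,-1,0,0,-6,0,0,0,-1,0,0,-6,0,0,0,-1,0,0,-6,0,0,0,-1,0,0,-6,0,0,0,-1]}' >/dev/null; python3 -m crank '{"plan":[0,0,-6,0,0,0,-1,0,0,0,0,0,0,-1]}'>/dev/null; python3 err.py 542 119.5 84;  python3 -m crank '{"plan":[0,0,-6,0,0,0,-1,0,0,0,0,0,0,-1]}'>/dev/null; python3 err.py 542 119.5 84
```

```text
delta tool [-3.3  0.2  0.3] pos [544.  122.1  84.3] y az -42.1 rotvec to down [ 0.05 -0.    0.  ] j [ 0.02  0.67  1.73 -0.    0.75  0.76] F [ 1.2 -4.8  1.3] M [-1.029 -0.06   0.082] w 0.5458369905532178
delta tool [-1.9 -2.4  0.3] pos [543.4 122.2  84.3] y az 24.0 rotvec to down [-0.04  0.01  0.  ] j [ 0.02  0.67  1.73 -0.    0.75 -0.4 ] F [-0.8 -4.9  2.4] M [-0.957  0.013  0.072] w 0.5460340871111936
delta tool [-1.6 -2.5  0.3] pos [543.3 122.2  84.3] y az 29.9 rotvec to down [-0.05  0.01  0.  ] j [ 0.02  0.67  1.73 -0.    0.75 -0.5 ] F [ 0.5 -5.5  3.8] M [-1.015  0.049  0.064] w 0.543164961640095
```

```bash
python3 -m crank '{"plan":[0,0,0,0,0,0,-1,0,0,0,0,0,0,-1,0,0,0,0,0,0,1,0,0,0,0,0,0,1,0,0,0,0,0,0,1]}' >/dev/null; python3 -m crank '{"plan":[0,0,0,0,0,0,1,0,0,0,0,0,0,1,0,0,0,0,0,-20,1,0,0,0,0,0,-40,1,0,0,0,0,0,-45,1]}';  python3 -m crank '{"plan":[0,0,8,0,0,-45,1,0,0,8,0,30,0,1,0,0,8,0,30,0,1,0,0,8,0,30,0,1,0,0,8,0,30,0,1]}' ; python3 err.py 455 9 74
python3 - <<'E'
from h import *
for cam in("top","scene"):
    im,d=snapshot(cam);cv2.imwrite(f"pics/{cam}2.png",im)
    c=camera_info(cam);K=np.array(c["intrinsics"]);R=np.array(c["R"]);t=np.array(c["t"])
    v,u=np.nonzero(d>0);z=d[v,u];P=(R.T@(np.linalg.inv(K)@np.vstack([u*z,v*z,z])-t[:,None])).T
    for n,c0,lo,hi,r in(("handle",(454,9),70,90,25),("hub",(496,0),40,69,30),("dial",(543,120),86,98,40)):
        Q=P[(P[:,2]>lo)&(P[:,2]<hi)&(np.hypot(P[:,0]-c0[0],P[:,1]-c0[1])<r)]
        if len(Q)>3:
            q=cv2.minAreaRect(Q[:,:2].astype(np.float32));print(cam,n,len(Q),Q.mean(0).round(1),np.round(q[0],1),np.round(q[1],1),"z",np.percentile(Q[:,2],[5,95]).round(0))
    for l in("lock_grip","lock_pivot"):
        print(cam,l,[(round(m["conf"],2),np.round(atz(cam,m["point"],72),1)) for m in mark_of(l,cam)[:2]])
E
```

```text
time_s: 12.05
tool_pos: [542.4, 122.6, 189.0]
tcp_rot: [0.501, 0.865, -0.001, -0.002]
contact_force: [0.8, -0.2, 0.4]
gripper_width: 0.992
grip_force: 0.0
time_s: 12.55
tool_pos: [661.1, 143.8, 234.4]
tcp_rot: [0.768, 0.64, 0.0, -0.0]
contact_force: [0.2, 0.7, -0.6]
gripper_width: 0.999
grip_force: 0.0
delta tool [-169.9 -178.3  160.4] pos [661.1 143.8 234.4] y az -10.4 rotvec to down [-0.01 -0.03  0.  ] j [0.05 0.61 1.3  0.   1.24 0.23] F [ 0.2  0.7 -0.6] M [-0.09   0.071 -0.07 ] w 0.9986259998054342
top handle 35 [453.2   8.6  79.9] [453.7   8.4] [12.1 10.2] z [76. 83.]
top hub 216 [492.4  -0.6  48.9] [490.9  -1.2] [46.5 29.8] z [41. 54.]
top dial 424 [543.7 118.5  91.2] [543.7 117.2] [44.1 48.5] z [88. 94.]
top lock_grip [(0.69, array([461.6,  11.9,  72. ]))]
top lock_pivot [(0.92, array([491.,   5.,  72.]))]
scene handle 35 [448.7   8.8  78.3] [451.1  11.1] [16.1  9.8] z [71. 84.]
scene hub 129 [488.2  -2.3  49. ] [488.3   0.8] [31.  42.5] z [41. 55.]
scene dial 167 [537.7 118.4  92.7] [540.  120.9] [47.3 45.9] z [88. 96.]
scene lock_grip [(0.71, array([ 379.2, -151.1,   72. ])), (0.59, array([455.6,  13.7,  72. ]))]
scene lock_pivot [(0.67, array([505.1,   5.5,  72. ]))]
```

```bash
python3 - <<'E'
from h import *
cor={k:atz("top",(140+y/5,165+x/5),z) for k,(x,y,z) in {"hub":(527,336,52),"handle":(503,441,82),"c1":(155,62,12),"c2":(673,266,12),"c3":(582,495,12),"c4":(65,283,12)}.items()}
for k,v in cor.items(): print(k,v.round(1))
e=cor["c1"]-cor["c2"];f=cor["c4"]-cor["c3"]
print([np.degrees(np.arctan2(-q[0],q[1])).round(1) for q in(e,f)], np.linalg.norm(e),np.linalg.norm(f))
E
```

```text
hub [496.6  -1.8  52. ]
handle [453.4   8.2  82. ]
c1 [616.8 162.7  12. ]
c2 [528.5 -66.2  12. ]
c3 [428.3 -27.   12. ]
c4 [518.7 200.8  12. ]
[np.float64(-21.1), np.float64(-21.6)] 245.39706905647796 245.0725474394358
```

```bash
python3 -m crank '{"plan":[0,0,8,-20,-20,0,0.6,0,0,8,-20,-20,0,0.6,0,0,8,-20,-20,0,0.2,0,0,8,-20,-20,0,0.2,0,0,8,-20,-20,0,0.2]}'; python3 -m crank '{"plan":[0,0,8,-10,-10,0,0,0,0,7,-5,-5,0,0,0,0,0,0,0,0,0]}' ; python3 err.py 453.2 11.3 74
```

```text
time_s: 13.35
tool_pos: [526.7, 97.5, 234.4]
tcp_rot: [0.941, 0.338, -0.0, -0.0]
contact_force: [-0.0, -0.3, 0.7]
gripper_width: 0.65
grip_force: 0.0
time_s: 13.65
tool_pos: [505.7, 101.2, 234.6]
tcp_rot: [0.976, 0.216, -0.001, -0.0]
contact_force: [-0.7, 0.0, -0.2]
gripper_width: 0.511
grip_force: 0.0
delta tool [-85.3  59.5 160.7] pos [505.7 101.2 234.6] y az -65.0 rotvec to down [-0.05  0.08  0.  ] j [-0.02  0.39  1.71  0.    1.04  1.12] F [-0.7  0.  -0.2] M [-0.105  0.148 -0.03 ] w 0.510688021188454
```

```bash
python3 -m crank '{"plan":[0,0,0,-29,20,10,0,0,0,0,-29,20,20,0,0,0,0,-27,19,30,0,0,0,0,0,0,30,0,0,0,0,0,0,0,0]}'>/dev/null; python3 -m crank '{"plan":[0,0,0,0,0,30,0,0,0,0,0,0,25,0,0,0,0,0,0,15,0,0,0,0,0,0,0,0,0,0,0,0,0,0,0]}' ; python3 err.py 453.2 11.3 74
python3 - <<'E'
from h import *
im,_=snapshot("scene");cv2.imwrite("pics/s3.png",cv2.resize(im[130:270,170:330],None,fx=4,fy=4,interpolation=cv2.INTER_CUBIC))
E
```

```text
time_s: 14.65
tool_pos: [457.0, 11.7, 75.1]
tcp_rot: [0.976, 0.216, 0.001, 0.0]
contact_force: [1.0, 0.1, -0.2]
gripper_width: 0.5
grip_force: 0.0
delta tool [-3.7 -1.2  1.1] pos [457.   11.7  75.1] y az -65.0 rotvec to down [ 0.06 -0.08  0.  ] j [-0.22  0.61  1.99  0.    0.54  0.91] F [ 1.   0.1 -0.2] M [-0.052  0.115  0.021] w 0.500431966049688
```

View pics/s3.png

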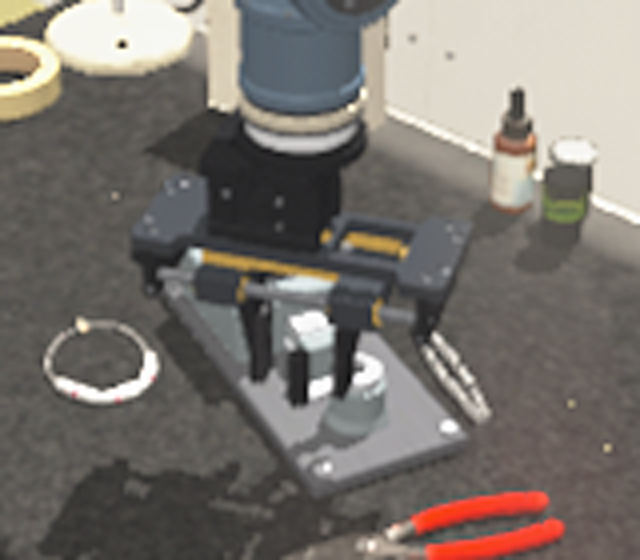

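The black handle at crop (298, 370) stands between the two fingers at columns 255 and 345, so it is ready to grip.

```bash
python3 -m crank '{"plan":[0,0,0,-3.5,-1,0,0,0,0,0,0,0,0,-1,0,0,0,0,0,0,-1,0,0,0,0,0,0,-1,0,0,0,0,0,0,-1]}'>/dev/null; python3 -m crank '{"plan":[0,0,0,0,0,0,-1,0,0,0,0,0,0,-1,0,0,0,0,0,0,-1,0,0,0,0,0,0,-1]}' ; python3 err.py 453.2 11.3 74
```

```text
time_s: 15.6
tool_pos: [452.7, 10.8, 74.3]
tcp_rot: [0.976, 0.216, 0.0, 0.0]
contact_force: [1.2, -0.4, 1.1]
gripper_width: 0.149
grip_force: 30.0
delta tool [ 0.7 -0.3  0.3] pos [452.7  10.8  74.3] y az -65.1 rotvec to down [ 0.03 -0.03  0.  ] j [-0.22  0.61  2.   -0.    0.54  0.91] F [ 1.2 -0.4  1.1] M [-0.321  0.044  0.053] w 0.14906402864318863
```

```bash
python3 - <<'E'
from h import *
s=read_state();R=Ro.from_quat(s["tcp_rot"]).as_matrix();h=s["tool_pos"]
p=np.array([497,1.3]);v=h[:2]-p;a0=np.arctan2(v[1],v[0])%(2*np.pi);print(np.hypot(*v),np.degrees(a0))
A=np.radians(np.linspace(np.degrees(a0),225.5,9));W=[p+45*np.array([np.cos(a),np.sin(a)]) for a in A]
for i in range(8):
    d=np.r_[W[i+1]-W[i],0];print((R.T@d).round(1),W[i+1].round(1))
E
```

```text
45.29830432479505 167.95535632760843
[-3.1  4.7  0. ] [452.2   5.1]
[-2.5  5.1  0. ] [452.   -0.5]
[-1.8  5.3  0. ] [452.6  -6.2]
[-1.2  5.5  0. ] [453.9 -11.7]
[-0.5  5.6  0. ] [455.9 -16.9]
[0.3 5.6 0. ] [458.5 -22. ]
[1.  5.6 0. ] [461.7 -26.6]
[1.7 5.4 0. ] [465.5 -30.8]
```

```bash
python3 -m crank '{"plan":[0,0,0,-3.1,4.7,0,-1,0,0,0,-2.5,5.1,0,-1,0,0,0,-1.8,5.3,0,-1,0,0,0,-1.2,5.5,0,-1,0,0,0,0,0,0,-1]}'>/dev/null; python3 err.py 453.9 -11.7 74; python3 -m crank '{"plan":[0,0,0,-0.5,5.6,0,-1,0,0,0,0.3,5.6,0,-1,0,0,0,1,5.6,0,-1,0,0,0,1.7,5.4,0,-1,0,0,0,0,0,0,-1]}'>/dev/null ; python3 err.py 465.5 -30.8 74
```

```text
delta tool [2.7 3.3 0.1] pos [450.1  -9.9  74.2] y az -65.1 rotvec to down [-0.32  0.27  0.  ] j [-0.27  0.61  2.    0.    0.54  0.86] F [-2.6  4.4  5.2] M [0.755 0.627 0.2  ] w 0.1473323971201063
delta tool [ 6.2  5.7 -0.2] pos [457.5 -28.3  74. ] y az -65.0 rotvec to down [-0.61  0.71  0.  ] j [-0.31  0.62  1.97 -0.    0.57  0.83] F [-9.3  1.3 11.5] M [0.24  1.704 0.196] w 0.14879166534044067
```

```bash
python3 -m crank '{"plan":[0,0,0,-2,3.5,0,-1,0,0,0,0,3.5,0,-1,0,0,0,0,0,0,-1,0,0,0,0,0,0,-1]}'>/dev/null; python3 err.py 464.6 -37.2 74
```

```text
delta tool [ 1.7  3.3 -0. ] pos [461.7 -35.   74. ] y az -65.1 rotvec to down [-0.46  0.35  0.  ] j [-0.32  0.62  1.96  0.    0.57  0.82] F [-3.5  7.7  6.6] M [1.256 0.654 0.157] w 0.14979405082365566
```

```bash
python3 -m crank '{"plan":[0,0,0,1,3,0,-1,0,0,0,1,2,0,-1,0,0,0,0,0,0,-1,0,0,0,0,0,0,-1]}'>/dev/null; python3 err.py 464.6 -37.2 74; python3 -m crank '{"plan":[0,0,0,1,3,0,-1,0,0,0,0,0,0,-1,0,0,0,0,0,0,-1,0,0,0,0,0,0,-1]}'>/dev/null; python3 err.py 464.6 -37.2 74
```

```text
delta tool [ 1.8  2.9 -0.3] pos [461.7 -35.3  73.8] y az -65.2 rotvec to down [-0.94  0.63  0.  ] j [-0.32  0.62  1.96  0.01  0.58  0.81] F [-6.2 17.8 10.7] M [3.015 1.025 0.237] w 0.15008450412955854
delta tool [ 1.9  2.7 -0.4] pos [461.7 -35.6  73.7] y az -65.3 rotvec to down [-1.23  0.79  0.  ] j [-0.32  0.62  1.95  0.01  0.59  0.81] F [-7.3 25.2 14.6] M [4.143 1.265 0.143] w 0.14934575112594803
```

```bash
python3 -m crank '{"plan":[0,0,0,-1,-4,0,-1,0,0,0,0,0,0,-1]}'>/dev/null; python3 err.py 464.6 -37.2 74; python3 -m crank '{"plan":[0,0,0,0,0,0,0,0,0,0,0,0,0,0,0,0,0,0,0,0,0,0,0,0,0,0,-15,0,0,0,0,0,0,-40,0]}'>/dev/null; python3 -m crank '{"plan":[0,0,0,0,0,-45,0,0,0,0,-30,0,-30,0,0,0,0,-40,0,0,0,0,0,0,-20,0,0,0,0,0,0,0,0,0,0]}'
python3 - <<'E'
from h import *
im,_=snapshot("top");cv2.imwrite("pics/t4.png",cv2.resize(im[130:270,150:350],None,fx=4,fy=4,interpolation=cv2.INTER_CUBIC))
E
```

```text
delta tool [ 1.8  3.  -0.2] pos [461.7 -35.2  73.9] y az -65.1 rotvec to down [-0.81  0.62  0.  ] j [-0.32  0.62  1.96  0.01  0.58  0.81] F [-6.5 14.1 10.5] M [2.366 1.203 0.161] w 0.15015958694867346
time_s: 19.0
tool_pos: [385.9, -78.8, 204.6]
tcp_rot: [0.977, 0.214, -0.0, -0.0]
contact_force: [-0.2, -0.1, -0.9]
gripper_width: 0.501
grip_force: 0.0
```

View pics/t4.png

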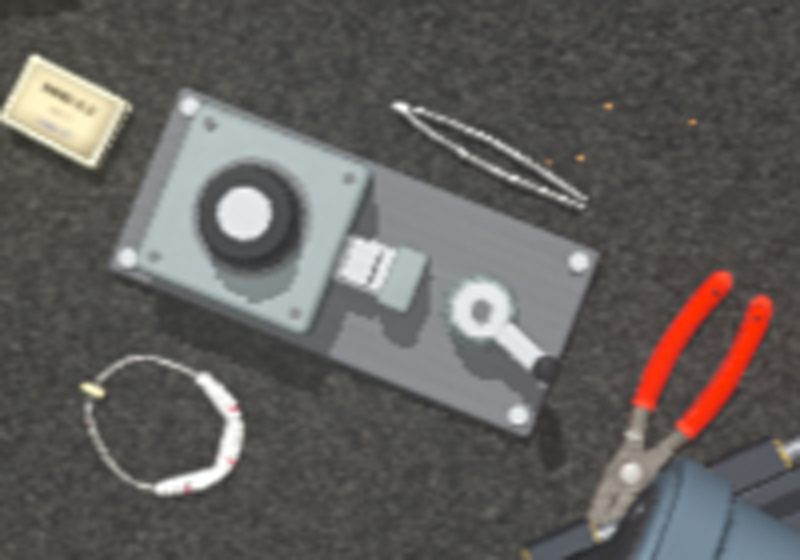

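The lever is over, with its hub at (482, 308) and handle at (545, 368) in the crop. The loose items haven't moved. I'll check the angle before handing in.

```bash
python3 - <<'E'
from h import *
h=atz("top",(130+308/4,150+482/4),52);k=atz("top",(130+368/4,150+545/4),82);d=k-h
print(np.hypot(*d[:2]),np.degrees(np.arctan2(d[1],d[0]))%360, (np.degrees(np.arctan2(d[1],d[0]))%360-158.7)/57.3)
E
```

```text
43.961379932646615 225.81323327383873 1.17126061559928
```

```bash
python3 -c "
from cell import *
print(finish_job())"
```

```text
the job is handed in; nothing more can be done
None
```

I turned the dial clockwise until it met its stop, six clicks from where it started, then back four clicks. I swung the lock lever over to its end stop (about 1.17 rad in the last picture), left the small items where they lay, and handed the job in; no verdict was reported.

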